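Fit the maamoul mould barrel on its press stand and lock it

ROBOT

A 7-joint arm with a two-finger parallel gripper is mounted at the origin on the work surface. World frame = base frame: x ahead of the robot, y to its left, z up, the work surface at z = 0. Lengths are in m, angles in rad, forces in N, time in s.
With the tool pointing down it reaches from about 0.425 to 0.875 m from the base axis. Payload 4.7 kg.
Tool frame: the origin (TCP) lies at the very end of the fingers, on their centre line; the grasp point (between the pads) lies 19 mm behind it; z points along the fingers, y is the line along which they close (so a half turn about z gives the same grasp; the last joint's range is limited). The gripper opens to 87 mm and grips with 3 to 60 N. Pads are 19 mm wide; open, the fingers measure 117 mm over their backs; the gripper's body (75 mm by 190 mm) begins 51 mm behind the grasp point.
Start: joints at [-1.136, 0.321, -0.07, 1.45, 0.023, 1.371, -0.057], TCP at [0.266, 0.593, 0.223] pointing down, gripper open.
Joint ranges: [-2.86, 2.86], [-0.3, 2.09], [-1.38, 1.24], [0.06, 2.45], [-1.56, 4.7], [0.09, 2.05], [-2.69, 2.69]. Speed limits (rad/s): [2.57, 2.57, 3.14, 3.14, 3.14, 3.14, 3.14].

INTERFACE

Orientations are given as a rotation vector (axis times angle).
In Python, from bench import ctrl gives the robot as it stands.
- The arm moves only by the shell command python3 -m jog 'ROWS' [FORCE]. ROWS is JSON, a list that holds one entry, the list of rows, each a list of 7 numbers: the shift along the tool's x, y, z in mm, then the turn, a rotation vector about the tool's x, y, z in degrees, then the finger opening in mm, from 0 to 87. A call has 1 to 10 rows; each row is the pose to reach, as a shift and turn from the pose commanded when the call began, along the tool's axes at that moment; what a row does not reach only later rows make up. A row lasts 1/10 s, in which the tool goes at most 50 mm and 8.59 degrees, less where a joint would pass 70% of its speed; a pose out of reach is approached as far as the arm can. A call with a gripper value outside its range is refused whole. The fingers move at their own pace and stop on an object; FORCE is the grip in N (left out, the last holds). Time passes only in rows, so rows that repeat a pose let the fingers close. It gives the time, the measured TCP pose, the force, the opening and the grip force at its end, in the units of the state.
- ctrl.get_state(): the state, without advancing time (a new reading comes with each control period).
- ctrl.get_image(name): name is "side" or "top"; returns a dict with "image" (384x512x3 uint8, red, green, blue), "depth" (384x512 float32, m along the optical axis (not along the pixel's ray), 0 where there is no reading), "fov_y" (degrees; the focal length in pixels is half the picture's height over the tangent of half this angle, whatever the lens; pixels are square), "cx", "cy" (the principal point, pixels), "rvec" (rotation vector, rad) and "tvec" (3), from world to camera coordinates, as OpenCV has them. Camera axes: x right, y down, z forward; pixel columns grow to the right and rows downward; lengths in m; the calibration is good to about 2 mm. A picture is of the moment at which its call begins.
- ctrl.close_job(): hands the job in; it is judged then, once.
The state is a dict: "time": time; "joint_positions": joint angles; "qd": joint speeds; "joint_torque": joint torques, N m; "position": TCP position; "tool_rot": TCP orientation; "ft_force": force on the tool from outside, world axes, zero at the start; "torque": the same for the moment, N m; "grip_width": opening from 0.0 (shut) to 1.0 (fully open); "grip_force": force on a finger pad.
Only numpy, scipy, OpenCV 4.12 (cv2) and the standard library are available. Lean on these libraries where they do the work, as an engineer would, in place of code of your own. Each camera call takes 0.05 s, during which the arm holds its last target. There are 200 camera calls.

TASK

Get the maamoul press ready: swing the keeper of the press stand fully open by its black handle, then take the red mould barrel from the lazy Susan and slide it, flange first, over the leaning white spigot, keeping hold of it until it is pressed fully home with its flange flat on the plate. Then swing the keeper fully closed again so that it locks over the flange, let go, and leave the jars and all the other tableware where they stand.

Things in the scene. Friction and masses are not known exactly. Their poses are not given: they have to be found in the camera images.
- barrel: Red plastic mould barrel: a straight open tube 95 mm long, outside diameter 52, bore 40 mm, right through, with a flange 80 mm in diameter and 8 mm thick at its foot; 0.1 to 0.16 kg. It stands upright on the lazy Susan, flange down. Origin at the centre of the flange's underside, z up along the tube's axis (it is the same all round).
- susan: Round bamboo lazy Susan, 340 mm across, its top 40 mm above its origin (centre of its underside, on the table). It does not turn now. The barrel and three jars stand on it, about 140 mm apart from one another around a circle of 100 mm radius, any of them in any place.
- press_head: Sloping aluminium plate on the fixed grey stand, with its white spigot. Origin: centre of the spigot's foot on the plate's face, 90 mm above the table. z runs along the spigot (leaning 30 degrees from vertical towards the robot's side), x up the slope, y level towards the keeper. Spigot: 36 mm diameter, 62 mm long, the last 17 mm tapering to 20. Plate: x -55 to 55, y -55 to 100 mm.
- keeper (a joint): Rotary steel keeper bar turning parallel to the plate, rad: 0 closed (inner end over the flange's place, 12 mm above the plate, blocking it), 1.4 fully open. Pivot at (0, 75 mm) in press_head's x, y; 45 mm inward reach, 55 mm outward to the handle. At value q the handle is at x = -55 sin q, y = 75 + 55 cos q. Stiff (0.12 N m), stays where left.
- keeper_grip (a point): Point on the axis of the keeper's black handle, 60 mm above the plate face. The handle is a round post, 16 mm in diameter, parallel to the spigot, from 12 to 80 mm above the plate face.
- jar0: Clear glass jar with a steel cap, 58 mm in diameter, 75 mm high, on the lazy Susan; origin at its underside. Leave alone.
- jar1: Amber glass jar with a brass cap, same size. Leave alone.
- jar2: Green glass jar with a white cap, same size. Leave alone.
- plate: Dessert plate, white with blue pattern, 150 mm across, 16 mm high, on the table. Leave alone.
- tongs: Steel sugar tongs, 135 mm long, lying on the table. Leave alone.
- sugar_bowl: Blue bowl, 90 mm across, 50 mm high, on the table. Leave alone.
- wood_mould: Dark wooden mould with a handle, 195 mm long, 28 mm high, on the table. Leave alone.
- mug: Terracotta mug, 76 mm across, 85 mm high, on the table. Leave alone.
Things that resemble listed ones, but are neither listed nor needed, are in the scene too. Leave any purple or turquoise look-alike of the barrel alone.

How it is judged:
On the way, in this order (a step that is already met when the one before it is completed fails the run):
1. the keeper is swung open (at least 1.1 rad) (value of joint keeper above 1.1 rad), for 0.1 s.
2. the barrel is lifted off the lazy Susan in the gripper (height (world z) of barrel above 0.07 m and contact force between the fingers and barrel above 0.5 N), for 0.2 s.
3. the barrel is fully home on the spigot (flange within 7 mm of the seat, axis within 0.1 rad) with the fingers still on it (distance between barrel and press_head below 0.007 m and angle between the z axis of barrel and the z axis of press_head, either way round below 0.1 rad and contact force between the fingers and barrel above 0.3 N), for 0.2 s.
At the end, for the whole second after the job is handed in: The barrel is on the spigot, at rest, fully home: its origin within 7 mm of press_head's, its axis within 0.1 rad of the spigot's; the keeper is closed to below 0.15 rad, and everything is let go (distance between barrel and press_head below 0.007 m and angle between the z axis of barrel and the z axis of press_head, either way round below 0.1 rad and value of joint keeper below 0.15 rad and linear speed of barrel below 0.02 m/s); the robot touches nothing.
It fails at once if a jar or another bystander (jar0, jar1, jar2, plate, tongs, sugar_bowl, wood_mould, mug) is moved by more than 40 mm (distance of any of jar0, jar1, jar2, plate, tongs, sugar_bowl, wood_mould, mug from where it was at the start of the episode above 0.04 m).
It fails at once if a jar, the mug or the sugar bowl is tipped by more than 0.5 rad (angle between any of jar0, jar1, jar2, sugar_bowl, mug's own z axis and vertical above 0.5 rad).
It also fails if it takes over 72 s, if anything falls off the work surface, if the arm or the gripper's body presses on something with over 40 N, if the wrist force passes 120 N, or if a joint passes its speed limit or range.

## Working session

There is one attempt and no reset: what is moved stays moved. The work goes in short steps, Python scripts to look and compute and a shell command to move; the robot and the scene stay as the last step left them, time stands still between calls to the robot, and variables do not carry over. Pictures are saved under pics/ and viewed, at most 10 in all, crops included, and the job is handed in when it is done.

```bash
ls; mkdir -p pics
cat > h.py <<'E'
import numpy as np, cv2
from scipy.spatial.transform import Rotation as R
from bench import ctrl
def cloud(n):
    d=ctrl.get_image(n); Z=d["depth"]; f=192/np.tan(np.radians(d["fov_y"]/2))
    v,u=np.mgrid[:384,:512]
    P=np.stack([(u-d["cx"])/f*Z,(v-d["cy"])/f*Z,Z],-1)
    W=(P-np.array(d["tvec"]).ravel())@R.from_rotvec(np.array(d["rvec"]).ravel()).as_matrix()
    W[Z<=0]=np.nan
    return d["image"],W
E
python3 - <<'E'
from h import *
for n in("side","top"):
    im,W=cloud(n); np.savez(f"{n}0.npz",im=im,W=W)
    cv2.imwrite(f"pics/{n}0.png",cv2.resize(im[...,::-1],(768,576)))
    print(n,W[::96,::128].round(2).tolist())
print(ctrl.get_state())
E
```

```text
pics
side [[[-0.05, 1.33, 0.4], [0.66, 2.01, 0.18], [1.67, 2.0, 0.07], [2.45, 1.38, 0.12]], [[-0.19, 1.15, 0.06], [0.36, 1.15, -0.08], [0.89, 0.68, 0.0], [2.45, 1.15, -0.58]], [[-0.25, 0.49, -0.0], [0.13, 0.28, -0.0], [0.52, 0.06, -0.0], [0.81, -0.23, 0.09]], [[-0.53, 0.8, -0.75], [0.02, -0.11, -0.0], [0.32, -0.28, -0.0], [0.59, -0.46, 0.03]]]
top [[[1.65, 1.41, -0.74], [1.68, 0.69, -0.74], [1.71, -0.05, -0.75], [1.74, -0.8, -0.75]], [[0.98, 1.16, -0.46], [0.81, 0.39, 0.01], [0.81, -0.05, 0.04], [0.84, -0.5, 0.0]], [[0.44, 0.66, 0.2], [0.47, 0.35, 0.04], [0.49, -0.06, -0.0], [0.5, -0.5, 0.0]], [[0.06, 1.15, -0.6], [0.17, 0.32, 0.1], [0.17, -0.07, 0.0], [0.18, -0.49, -0.0]]]
{'time': 0.1, 'joint_positions': array([-1.13592745,  0.32173199, -0.07006147,  1.45157702,  0.02263455,
        1.37079269, -0.05689028]), 'qd': array([ 2.05136483e-04, -7.47320351e-04,  1.93176145e-05, -3.95777308e-03,
       -1.11046065e-03,  4.10249143e-04, -5.92946455e-04]), 'joint_torque': array([-1.36756339e-05, -4.92572844e+01, -4.05907910e-01, -3.13393164e+01,
       -6.42025354e-02,  3.96386767e-02,  6.21409936e-05]), 'position': array([0.26536406, 0.59281333, 0.22156962]), 'tool_rot': array([-6.55994554e-01, -3.07210797e+00,  2.68318229e-03]), 'ft_force': array([ 0.29669061,  0.07638472, -0.91425037]), 'torque': array([ 0.03416131, -0.02428244, -0.01990331]), 'grip_force': 0.0, 'grip_width': 0.9981110987024291}
```

View pics/side0.png

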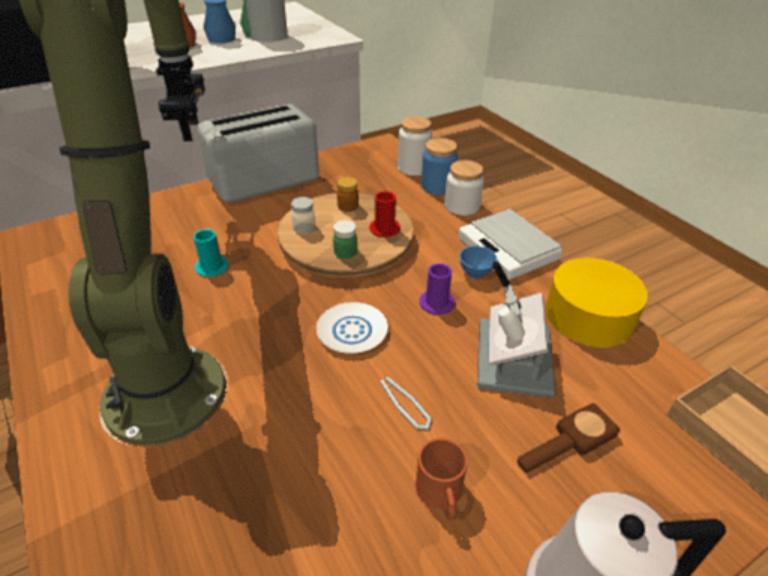

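View pics/top0.png

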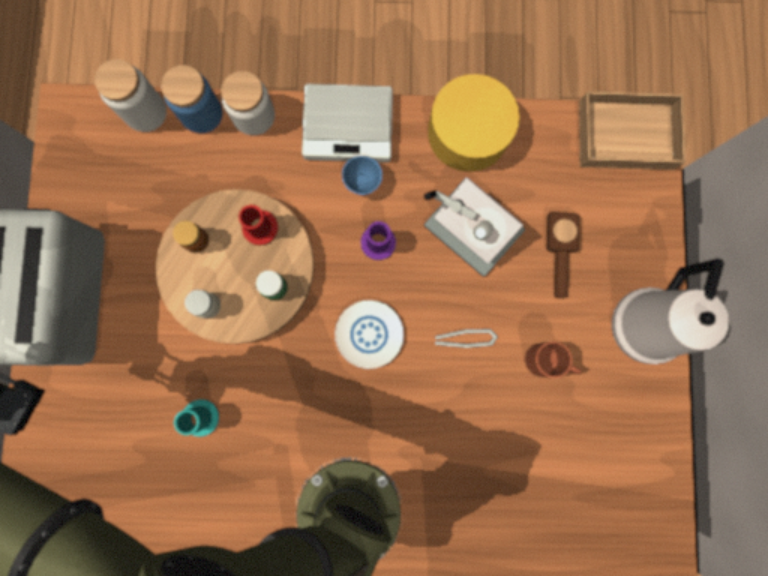

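The side view shows the red barrel at (385,215) on the Susan between the amber and green jars. The press is at (515,330), with its black handle towards (490,250), next to the blue bowl at (478,262). In the top view the barrel is at (257,228), the press plate at (475,225) and the handle at (430,195).

Run:
```python
from h import *
T=np.load("top0.npz");S=np.load("side0.npz")
def pts(D,m): return D["W"][m&np.isfinite(D["W"][...,2])]
# barrel: red
for n,D in(("top",T),("side",S)):
    i=D["im"].astype(int); m=(i[...,0]>90)&(i[...,1]<45)&(i[...,2]<45)
    w=pts(D,m); w=w[(w[:,2]>.035)&(w[:,2]<.16)&(abs(w[:,0]-.62)<.2)&(w[:,1]>0)&(w[:,1]<.5)]
    print(n,len(w),w.min(0),w.max(0))
    for lo,hi in((.041,.052),(.06,.12),(.125,.14)):
        q=w[(w[:,2]>lo)&(w[:,2]<hi)]
        if len(q)<10: continue
        c,r=cv2.minEnclosingCircle(q[:,:2].astype(np.float32)); print(lo,len(q),c,r)
        A=np.c_[2*q[:,:2],np.ones(len(q))]; s=np.linalg.lstsq(A,(q[:,:2]**2).sum(1),rcond=None)[0]; print("  fit",s[:2],np.sqrt(s[2]+s[:2]@s[:2]))
# press plate
from itertools import chain
allw=[]
for n,D in(("top",T),("side",S)):
    W=D["W"]; i=D["im"].astype(int)
    m=(W[...,2]>.04)&(W[...,2]<.2)&(W[...,0]>.45)&(W[...,0]<.8)&(W[...,1]>-.36)&(W[...,1]<-.1)
    q=pts(D,m); allw.append(q); print(n,len(q),q.min(0),q.max(0))
    # RANSAC plane
    rng=np.random.default_rng(0);best=None
    for _ in range(1500):
        a,b,c=q[rng.choice(len(q),3,False)]; N=np.cross(b-a,c-a); l=np.linalg.norm(N)
        if l<1e-6: continue
        N/=l; N*=np.sign(N[2]) or 1
        if not .78<N[2]<.95: continue
        k=abs((q-a)@N)<.002
        if best is None or k.sum()>best[0].sum(): best=(k,)
    p=q[best[0]]; c=p.mean(0); N=np.linalg.svd(p-c)[2][2]; N*=np.sign(N[2])
    print(" plane",len(p),N,np.degrees(np.arccos(N[2])),c)
    d=N[:2]/np.linalg.norm(N[:2]); z=np.r_[d*.5,np.cos(np.pi/6)]; x=np.r_[-d*np.cos(np.pi/6),.5]; y=np.cross(z,x)
    L=(p-c)@np.c_[x,y,z]; print(" yaw x",np.degrees(np.arctan2(x[1],x[0]))," ext",np.percentile(L,[1,99],0))
    r=cv2.minAreaRect(L[:,:2].astype(np.float32)*1000); print(" rect",r)
    H=(q-c)@np.c_[x,y,z]; s=H[(H[:,2]>.03)]; 
    for lo in np.arange(.01,.09,.01):
        k=H[(H[:,2]>lo)&(H[:,2]<lo+.01)]
        if len(k): print("  h",lo,len(k),(c+np.c_[x,y,z]@np.median(k,0)).round(3),np.percentile(k,[2,98],0).round(3)[:,:2].tolist())
```

```text
top 162 [0.5796254  0.17582816 0.04185805] [0.64036899 0.24433094 0.13868632]
0.041 76 (0.6066235303878784, 0.21024304628372192) 0.034959159791469574
  fit [0.60805712 0.20894675] 0.0284418737705931
0.06 23 (0.6021919250488281, 0.2107938528060913) 0.025354554876685143
  fit [0.60245198 0.21137265] 0.023152110590138428
0.125 45 (0.6036271452903748, 0.21135178208351135) 0.024423513561487198
  fit [0.60429588 0.21216742] 0.022271859149200306
side 406 [0.5704182  0.17369117 0.04122158] [0.64375839 0.23614815 0.13504727]
0.041 98 (0.607477068901062, 0.206814706325531) 0.03866720572113991
  fit [0.60670829 0.20835585] 0.030488697826115334
0.06 185 (0.6070671677589417, 0.20850136876106262) 0.027799909934401512
  fit [0.60586033 0.21012745] 0.023159011577605207
0.125 70 (0.60723477602005, 0.21113348007202148) 0.02664274536073208
  fit [0.60705188 0.21060372] 0.022691803018675183
top 2398 [ 0.53892203 -0.34118684  0.04003249] [ 0.79988968 -0.13376104  0.1576982 ]
 plane 882 [-0.38218625  0.31581226  0.86844475] 29.72159019797435 [ 0.62129756 -0.2550509   0.09139868]
 yaw x -39.567970456838104
[... 1085 characters left out ...]
]
 rect ((-2.7128677368164062, 10.821525573730469), (109.92428588867188, 155.9082489013672), 0.6219344139099121)
  h 0.01 77 [ 0.633 -0.232  0.105] [[-0.018, -0.028], [0.012, 0.114]]
  h 0.02 128 [ 0.642 -0.215  0.109] [[-0.021, -0.028], [0.013, 0.117]]
  h 0.03 52 [ 0.586 -0.268  0.118] [[-0.023, -0.028], [0.013, 0.119]]
  h 0.04 56 [ 0.586 -0.264  0.129] [[-0.02, -0.028], [0.013, 0.117]]
  h 0.05 62 [ 0.582 -0.257  0.135] [[-0.021, -0.025], [0.011, 0.119]]
  h 0.060000000000000005 45 [ 0.584 -0.249  0.141] [[-0.02, -0.022], [0.006, 0.121]]
  h 0.06999999999999999 19 [ 0.653 -0.147  0.151] [[-0.021, 0.112], [-0.008, 0.123]]
  h 0.08 4 [ 0.652 -0.144  0.154] [[-0.019, 0.114], [-0.01, 0.119]]
```

```bash
cat >> h.py <<'E'
psi=np.radians(-39.7); d=-np.array([np.cos(psi),np.sin(psi)])
Z=np.r_[d*.5,np.cos(np.pi/6)]; X=np.r_[-d*np.cos(np.pi/6),.5]; Y=np.cross(Z,X)
PR=np.c_[X,Y,Z]; PO=np.array([.608,-.272,.090])
def press(x,y,h): return PO+PR@np.array([x,y,h])
def tool(zdir,ydir):
    z=np.array(zdir,float);z/=np.linalg.norm(z);y=np.array(ydir,float);y-=z*(z@y);y/=np.linalg.norm(y)
    return np.c_[np.cross(y,z),y,z]
def rel(p,M,show=True):
    s=ctrl.get_state(); M0=R.from_rotvec(s["tool_rot"]).as_matrix()
    t=M0.T@(np.array(p)-s["position"])*1000
    r=np.degrees(R.from_matrix(M0.T@M).as_rotvec()); print("rel",t.round(1),r.round(1)); return t,r
def st():
    s=ctrl.get_state(); print(round(s["time"],2),s["position"].round(4),s["joint_positions"].round(2),s["ft_force"].round(1),s["grip_width"].round(3),s["grip_force"])
def hand(q,h): return press(-.055*np.sin(q),.075+.055*np.cos(q),h)
HT=tool(-Z,PR@[np.cos(.7),np.sin(.7),0])
E
python3 - <<'E'
from h import *
print(hand(.17,.075),HT)
rel(hand(.17,.14),HT); rel(hand(.17,.041),HT)
E
```

```text
[ 0.65548077 -0.14348683  0.15029939] [[ 0.05930173  0.92113484  0.38469978]
 [ 0.94484348  0.0725584  -0.31938391]
 [-0.32210884  0.38242109 -0.8660254 ]]
rel [-625.5 -504.    15.9] [ -9.4 -30.2  63.9]
rel [-673.2 -517.1  101.7] [ -9.4 -30.2  63.9]
```

```bash
python3 -m jog '[[[-60,-50,-70,0,0,0,87],[-200,-160,-80,-2,-8,16,87],[-200,-160,-80,-2,-8,16,87],[-350,-280,-70,-5,-16,34,87],[-350,-280,-70,-5,-16,34,87],[-350,-280,-70,-5,-16,34,87],[-625,-504,0,-9.4,-30.2,63.9,70],[-625,-504,0,-9.4,-30.2,63.9,70],[-625,-504,0,-9.4,-30.2,63.9,70],[-625,-504,0,-9.4,-30.2,63.9,70]]]' 25
python3 -c "
from h import *
st();rel(hand(.17,.14),HT)"
```

```text
time: 1.1
position: [0.4857, 0.1612, 0.2602]
tool_rot: [1.849, 1.854, 0.065]
ft_force: [0.0, 0.3, -0.2]
grip_width: 0.819
grip_force: 0.0Traceback (most recent call last):
  File "<string>", line 3, in <module>
    st();rel(hand(.17,.14),HT)
    ~~^^
  File "h.py", line 23, in st
    s=ctrl.get_state(); print(round(s["time"],2),s["position"].round(4),s["joint_positions"].round(2),s["ft_force"].round(1),s["grip_width"].round(3),s["grip_force"])
                                                                                                                             ^^^^^^^^^^^^^^^^^^^^^
AttributeError: 'float' object has no attribute 'round'
```

```bash
sed -i 's/s\["grip_width"\].round(3)/round(s["grip_width"],3)/' h.py; python3 -c "
from h import *
st();rel(hand(.17,.14),HT)"
```

```text
1.1 [0.4857 0.1612 0.2602] [-0.9  -0.12  0.15  1.96  0.56  1.28 -0.91] [ 0.   0.3 -0.2] 0.819 0.0
rel [-241.9   93.1  193. ] [ 0.1  0.  -0.3]
```

```bash
python3 -m jog '[[[-242,93,193,0,0,0,70],[-242,93,193,0,0,0,70],[-242,93,193,0,0,0,70],[-242,93,193,0,0,0,70],[-242,93,193,0,0,0,70],[-242,93,193,0,0,0,70],[-242,93,193,0,0,0,70],[-242,93,193,0,0,0,70],[-242,93,193,0,0,0,70],[-242,93,193,0,0,0,70]]]'
python3 -c "
from h import *
st();rel(hand(.17,.14),HT);rel(hand(.17,.041),HT)
im,W=cloud('top');cv2.imwrite('pics/top1.png',cv2.resize(im[80:220,200:400,::-1],(800,560)))"
```

```text
time: 2.1
position: [0.6312, -0.1186, 0.2065]
tool_rot: [1.844, 1.862, 0.065]
ft_force: [-0.1, 0.1, 1.2]
grip_width: 0.801
grip_force: 0.0
2.1 [ 0.6312 -0.1186  0.2065] [-0.62  0.01  0.57  1.94  0.46  0.84 -0.28] [-0.1  0.1  1.2] 0.801 0.0
rel [-4.  -1.   0.9] [ 0.  -0.2  0.1]
rel [-4.3 -1.1 99.9] [ 0.  -0.2  0.1]
```

View pics/top1.png

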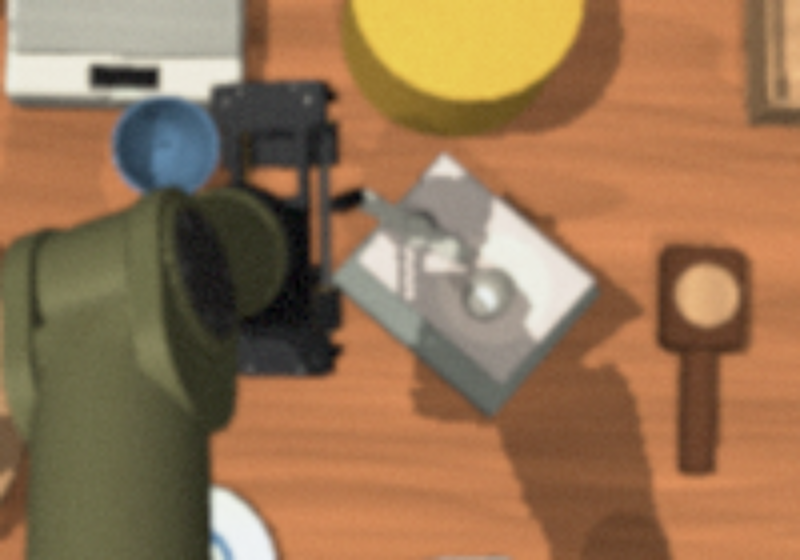

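The crop shows the gripper body around (280,230) and the black handle at about (350,200), under its lower edge and lined up with the fingers. I'll go down and grip it.

```bash
python3 -m jog '[[[-4,-1,30,0,0,0,70],[-4,-1,60,0,0,0,70],[-4,-1,90,0,0,0,70],[-4,-1,100,0,0,0,70],[-4,-1,100,0,0,0,5],[-4,-1,100,0,0,0,5],[-4,-1,100,0,0,0,5],[-4,-1,100,0,0,0,5],[-4,-1,100,0,0,0,5],[-4,-1,100,0,0,0,5]]]' 25
python3 -c "
from h import *
st();s=ctrl.get_state();print(PR.T@(s['position']-PO),s['torque'])
im,W=cloud('side');cv2.imwrite('pics/side1.png',cv2.resize(im[140:280,270:410,::-1],(600,600)))"
```

```text
time: 3.15
position: [0.6688, -0.1559, 0.1215]
tool_rot: [1.846, 1.859, 0.065]
ft_force: [-0.5, 1.3, 0.2]
grip_width: 0.344
grip_force: 0.0
3.15 [ 0.6688 -0.1559  0.1215] [-0.53  0.21  0.61  1.95  0.32  0.61 -0.17] [-0.5  1.3  0.2] 0.344 0.0
[-0.00789353  0.12815921  0.04096404] [0.3462235  0.48137429 0.00275026]
```

View pics/side1.png

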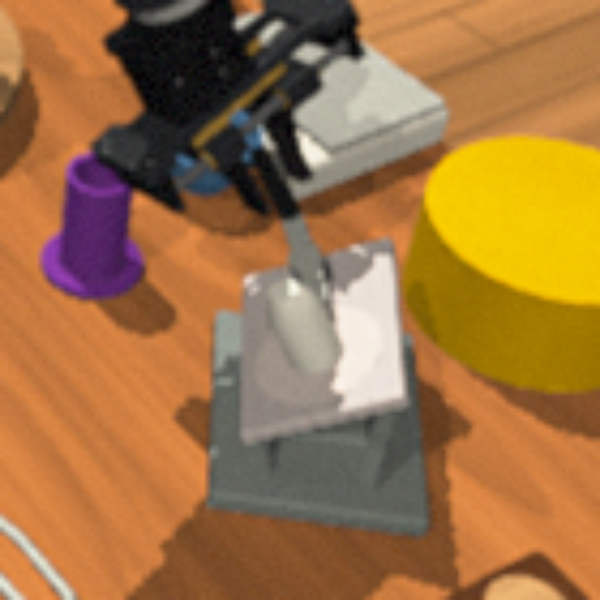

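The side crop shows the open fingers straddling the handle at (285,190), still closing. The purple look-alike is at (95,225), near the gripper body. I'll check its clearance and finish the grip.

```bash
python3 -m jog '[[[0,0,0,0,0,0,5],[0,0,0,0,0,0,5],[0,0,0,0,0,0,5],[0,0,0,0,0,0,5]]]' 25
python3 -c "
from h import *
st();s=ctrl.get_state();L=PR.T@(s['position']-PO);print(L)
T=np.load('top0.npz');i=T['im'].astype(int);m=(i[...,2]>i[...,1]+40)&(i[...,0]>i[...,1]+20)&(T['W'][...,2]>.003)
w=T['W'][m];print('purple',len(w),np.nanmin(w,0),np.nanmax(w,0))
q0=.17; p0=hand(q0,0)
M=HT
for q in np.linspace(.17,1.45,10): print(round(q,2),(M.T@(hand(q,0)-p0)*1000).round(1))
"
```

```text
time: 3.6
position: [0.6694, -0.1558, 0.1214]
tool_rot: [1.845, 1.859, 0.066]
ft_force: [2.4, 0.9, -1.0]
grip_width: 0.177
grip_force: 25.0
3.6 [ 0.6694 -0.1558  0.1214] [-0.53  0.22  0.61  1.95  0.32  0.61 -0.17] [ 2.4  0.9 -1. ] 0.177 25.003510108217597
[-0.00768491  0.1286718   0.04069188]
purple 309 [ 0.55229378 -0.08118505  0.00353172] [ 0.61711745 -0.00952184  0.10106729]
0.17 [0. 0. 0.]
0.31 [ 3.5 -7.   0. ]
0.45 [  5.9 -14.4   0. ]
0.6 [  7.3 -22.1   0. ]
0.74 [  7.5 -29.9  -0. ]
0.88 [  6.6 -37.7  -0. ]
1.02 [  4.7 -45.3   0. ]
1.17 [  1.7 -52.5  -0. ]
1.31 [ -2.3 -59.2  -0. ]
1.45 [ -7.2 -65.3   0. ]
```

```bash
python3 -m jog '[[[3.5,-7,0,0,0,0,5],[6,-14.5,0,0,0,0,5],[7.3,-22,0,0,0,0,5],[7.5,-30,0,0,0,0,5],[6.6,-38,0,0,0,0,5],[4.7,-45,0,0,0,0,5],[1.7,-52.5,0,0,0,0,5],[-2.3,-59,0,0,0,0,5],[-6.5,-65,0,0,0,0,5],[-6.5,-65,0,0,0,0,5]]]' 25
python3 -c "
from h import *
st();s=ctrl.get_state();L=PR.T@(s['position']-PO);print(L, 'q',np.arctan2(-L[0],L[1]-.075))
"
```

```text
time: 4.6
position: [0.6123, -0.1623, 0.0994]
tool_rot: [1.837, 1.863, 0.077]
ft_force: [11.4, 6.3, -5.9]
grip_width: 0.177
grip_force: 25.1
4.6 [ 0.6123 -0.1623  0.0994] [-0.57  0.11  0.64  2.1   0.44  0.55 -0.26] [11.4  6.3 -5.9] 0.177 25.11000588456227
[-0.05311981  0.08709747  0.04153879] q 1.346876072030106
```

```bash
python3 -m jog '[[[0,1,0,0,0,0,5],[0,1,0,0,0,0,70],[0,1,0,0,0,0,70],[0,1,0,0,0,0,70],[0,1,0,0,0,0,70],[0,1,0,0,0,0,70],[0,1,-30,0,0,0,70],[0,1,-70,0,0,0,80],[0,1,-120,0,0,0,80],[0,1,-150,0,0,0,80]]]' 25
cat >> h.py <<'E'
B=np.array([.605,.2105]); a=np.radians(10); BT=tool([0,0,-1],[np.cos(a),np.sin(a),0])
E
python3 -c "
from h import *
st();rel([*B,.21],BT)
print(cloud)
im,W=cloud('top');m=np.isfinite(W[...,2]);cv2.imwrite('pics/top2.png',cv2.resize(im[80:220,200:400,::-1],(800,560)))"
```

```text
time: 5.6
position: [0.5514, -0.1188, 0.2316]
tool_rot: [1.845, 1.858, 0.068]
ft_force: [0.6, -0.4, 0.3]
grip_width: 0.881
grip_force: 0.0
5.6 [ 0.5514 -0.1188  0.2316] [-0.67 -0.23  0.54  2.08  0.61  0.97 -0.39] [ 0.6 -0.4  0.3] 0.881 0.0
rel [321.5  64.7 -64.9] [21.5 21.1 -9.4]
<function cloud at 0x7f1bcc998cc0>
```

View pics/top2.png

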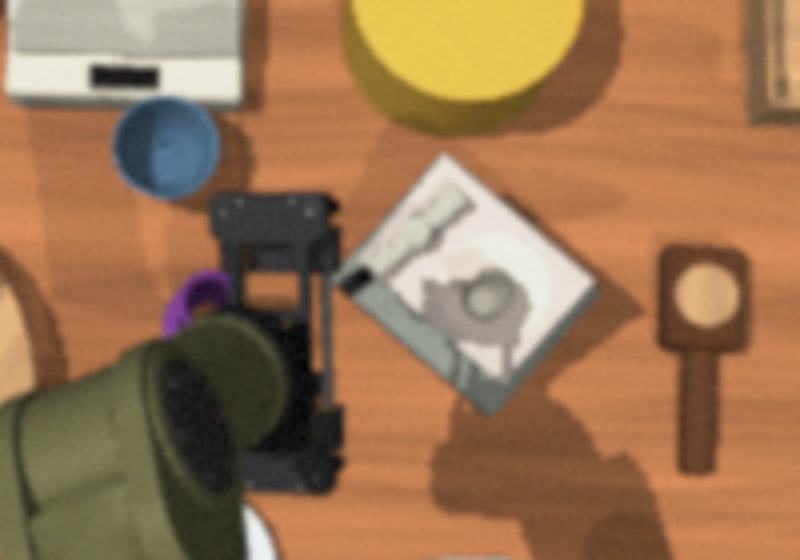

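The keeper bar now lies along the press x axis, from (470,195) to (355,280), so it is fully open. Next I'll move over the barrel.

```bash
python3 -m jog '[[[320,65,-65,21.5,21.1,-9.4,87],[320,65,-65,21.5,21.1,-9.4,87],[320,65,-65,21.5,21.1,-9.4,87],[320,65,-65,21.5,21.1,-9.4,87],[320,65,-65,21.5,21.1,-9.4,87],[320,65,-65,21.5,21.1,-9.4,87],[320,65,-65,21.5,21.1,-9.4,87],[320,65,-65,21.5,21.1,-9.4,87],[320,65,-65,21.5,21.1,-9.4,87],[320,65,-65,21.5,21.1,-9.4,87]]]' 25
python3 -c "
from h import *
st();rel([*B,.088],BT)
im,W=cloud('side');cv2.imwrite('pics/side2.png',cv2.resize(im[90:210,170:320,::-1],(750,600)))"
```

```text
time: 6.65
position: [0.6056, 0.2063, 0.2069]
tool_rot: [-2.022, -2.403, 0.006]
ft_force: [0.2, 0.2, -0.1]
grip_width: 1.0
grip_force: 0.0
6.65 [0.6056 0.2063 0.2069] [-0.84  0.34  0.59  1.52 -0.19  1.35 -0.05] [ 0.2  0.2 -0.1] 1.0 0.0
rel [  4.4   0.6 118.9] [-0.2  0.1 -0.1]
```

View pics/side2.png

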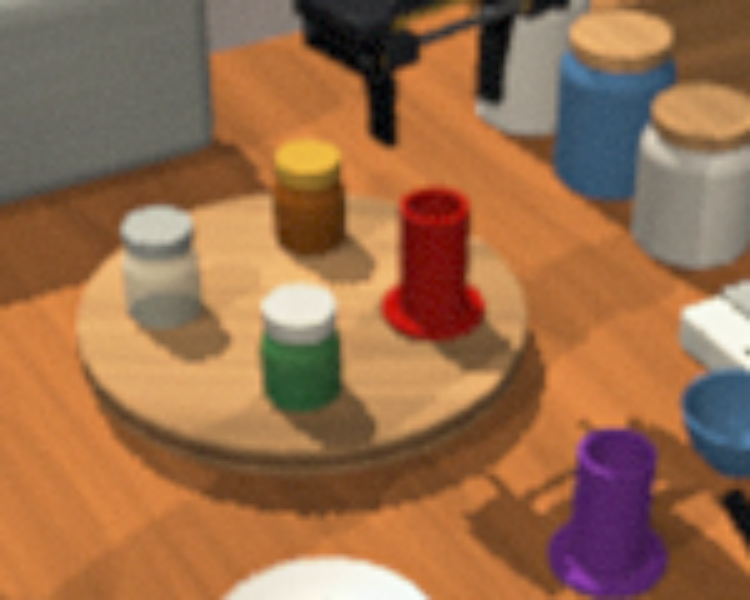

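The fingers are at (382,135) and (490,100), centred over the barrel's axis at column 434. Next I'll descend and grip.

```bash
python3 -m jog '[[[4.4,0.6,35,0,0,0,87],[4.4,0.6,70,0,0,0,87],[4.4,0.6,100,0,0,0,87],[4.4,0.6,119,0,0,0,87],[4.4,0.6,119,0,0,0,87],[4.4,0.6,119,0,0,0,40],[4.4,0.6,119,0,0,0,40],[4.4,0.6,119,0,0,0,40],[4.4,0.6,119,0,0,0,40],[4.4,0.6,119,0,0,0,40]]]' 25
python3 -m jog '[[[0,0,0,0,0,0,40],[0,0,0,0,0,0,40],[0,0,0,0,0,0,40]]]' 25
python3 -c "
from h import *
st()"
```

```text
time: 7.7
position: [0.6054, 0.2132, 0.0889]
tool_rot: [-2.018, -2.406, 0.001]
ft_force: [2.2, -0.1, 0.4]
grip_width: 0.633
grip_force: 0.7
time: 8.0
position: [0.6056, 0.2134, 0.0889]
tool_rot: [-2.018, -2.406, 0.001]
ft_force: [1.8, 0.3, 3.3]
grip_width: 0.574
grip_force: 25.0
8.0 [0.6056 0.2134 0.0889] [-0.82  0.44  0.56  1.64 -0.25  1.13 -0.02] [1.8 0.3 3.3] 0.574 24.998954791210366
```

```bash
python3 -m jog '[[[0,0,-20,0,0,0,40],[0,0,-40,0,0,0,40],[0,0,-70,0,0,0,40],[0,0,-110,0,0,0,40],[0,0,-150,0,0,0,40],[0,0,-150,0,0,0,40],[0,0,-150,0,0,0,40]]]' 30
cat > bar.py <<'E'
from h import *
from scipy.optimize import least_squares
s=ctrl.get_state();M=R.from_rotvec(s["tool_rot"]).as_matrix()
out=[]
for n in("side","top"):
    im,W=cloud(n);i=im.astype(int);m=(i[...,0]>70)&(i[...,1]<45)&(i[...,2]<45)&np.isfinite(W[...,2])
    w=(W[m]-s["position"])@M; w=w[(abs(w[:,0])<.06)&(abs(w[:,1])<.06)&(w[:,2]>-.06)&(w[:,2]<.1)]
    print(n,len(w),w.min(0).round(4),w.max(0).round(4)); 
    q=w[(w[:,2]<.035)&(w[:,2]>-.04)]; 
    f=least_squares(lambda p:np.hypot(q[:,0]-p[0]-p[1]*q[:,2],q[:,1])-.026,[0,0],loss="soft_l1",f_scale=.002)
    print(" axis x0,slope(y=0)",f.x.round(4))
    for lo,hi in((-.02,0),(0,.02),(.02,.035),(.055,.08)):
        k=w[(w[:,2]>lo)&(w[:,2]<hi)]
        if len(k)>10: print("  ",lo,len(k),np.percentile(k,[2,50,98],0).round(4)[:,:].tolist())
st()
E
python3 bar.py
```

```text
time: 8.7
position: [0.6048, 0.2129, 0.2379]
tool_rot: [-2.018, -2.405, 0.005]
ft_force: [-0.3, 0.0, -2.8]
grip_width: 0.58
grip_force: 30.0
side 450 [-0.0424 -0.0393 -0.0483] [0.0327 0.0349 0.0453]
 axis x0,slope(y=0) [-0.0012  0.0368]
   -0.02 67 [[-0.0285, -0.0325, -0.0192], [-0.0219, -0.0145, -0.0096], [-0.0087, 0.0134, -0.0]]
   0 72 [[-0.0279, -0.0285, 0.0007], [-0.022, -0.0141, 0.0102], [-0.0011, 0.0133, 0.0199]]
   0.02 56 [[-0.0282, -0.0294, 0.0204], [-0.0181, -0.0184, 0.0281], [0.0068, 0.0165, 0.0348]]
top 124 [-0.0364 -0.04   -0.0461] [-0.007   0.0288  0.0476]
 axis x0,slope(y=0) [ 0.0011 -0.0106]
8.8 [0.6037 0.2128 0.2357] [-0.84  0.33  0.6   1.47 -0.19  1.4  -0.07] [ 0.2  0.3 -2. ] 0.578 29.996681488996728
```

Run:
```python
from h import *
from scipy.optimize import least_squares
for n in("top","side"):
    for D in (np.load(f"{n}0.npz"),):
        W=D["W"];w=W[np.isfinite(W[...,2])];L=(w-PO)@PR
        q=L[(np.hypot(L[:,0],L[:,1])<.035)&(L[:,2]>.016)&(L[:,2]<.044)]
        f=least_squares(lambda p:np.hypot(q[:,0]-p[0],q[:,1]-p[1])-.018,[0,0],loss="soft_l1",f_scale=.001)
        t=L[(np.hypot(L[:,0],L[:,1])<.035)&(L[:,2]>.055)&(L[:,2]<.07)]
        pl=L[(abs(L[:,0])<.05)&(L[:,1]>-.05)&(L[:,1]<.06)&(abs(L[:,2])<.006)]
        print(n,len(q),f.x.round(4),"tip",len(t),np.median(t,0).round(4),"plane h",np.median(pl[:,2]).round(4), "edges",np.percentile(pl,[0,100],0).round(3)[:,:2].tolist())
O=HT
for h in(.12,.07): rel(press(0,0,h+.0485)+HT[:,0]*.001,HT)
```

```text
top 26 [-0.0013  0.0024] tip 67 [0.0013 0.0016 0.062 ] plane h 0.0017 edges [[-0.05, -0.05], [0.05, 0.06]]
side 102 [-0.0003  0.0022] tip 47 [ 0.0006 -0.0013  0.0596] plane h -0.001 edges [[-0.05, -0.05], [0.05, 0.06]]
rel [-413.  -134.3    1.6] [-21.7 -21.1   9.5]
rel [-432.  -117.8   44.7] [-21.7 -21.1   9.5]
```

```bash
sed -i 's/-.272,.090\])/-.272,.090])+PR@[0,.0015,0]/' h.py
python3 -m jog '[[[-412,-133,0,-21.7,-21.1,9.5,40],[-412,-133,0,-21.7,-21.1,9.5,40],[-412,-133,0,-21.7,-21.1,9.5,40],[-412,-133,0,-21.7,-21.1,9.5,40],[-412,-133,0,-21.7,-21.1,9.5,40],[-412,-133,0,-21.7,-21.1,9.5,40],[-412,-133,0,-21.7,-21.1,9.5,40],[-412,-133,0,-21.7,-21.1,9.5,40],[-412,-133,0,-21.7,-21.1,9.5,40],[-412,-133,0,-21.7,-21.1,9.5,40]]]' 30
python3 -m jog '[[[0,0,0,0,0,0,40],[0,0,0,0,0,0,40]]]' 30
python3 bar.py; python3 -c "
from h import *
for h in(.12,.07,0): rel(press(0,0,h+.0485)+HT[:,0]*.001,HT)
im,W=cloud('side');cv2.imwrite('pics/side3.png',cv2.resize(im[140:280,270:410,::-1],(600,600)))"
```

```text
time: 9.8
position: [0.5419, -0.2224, 0.2365]
tool_rot: [1.857, 1.849, 0.06]
ft_force: [-0.6, 0.2, -1.3]
grip_width: 0.579
grip_force: 30.0
time: 10.0
position: [0.5454, -0.2142, 0.2373]
tool_rot: [1.845, 1.859, 0.066]
ft_force: [0.3, -0.3, -2.0]
grip_width: 0.578
grip_force: 30.0
side 863 [-0.0408 -0.0397 -0.0487] [0.0318 0.0367 0.0492]
 axis x0,slope(y=0) [-0.001   0.0277]
   -0.02 124 [[-0.0275, -0.0252, -0.0195], [-0.0229, -0.0073, -0.0104], [-0.008, 0.0252, -0.0008]]
   0 119 [[-0.028, -0.0268, 0.0012], [-0.0224, -0.0099, 0.0101], [-0.0033, 0.0174, 0.0198]]
   0.02 91 [[-0.0279, -0.0267, 0.0206], [-0.0223, -0.0096, 0.0278], [0.0039, 0.0191, 0.0342]]
top 121 [-0.0372 -0.0308 -0.051 ] [0.0325 0.0269 0.0427]
 axis x0,slope(y=0) [0.0002 0.0011]
10.1 [ 0.5459 -0.2138  0.2378] [-0.7  -0.28  0.76  2.06  0.62  0.92 -0.2 ] [-0.3 -0.1 -0.9] 0.583 29.996670678258397
rel [-1.5 -2.6  1.9] [ 0.2 -0.1  0.1]
rel [-1.6 -2.8 51.9] [ 0.2 -0.1  0.1]
rel [ -1.8  -3.  121.9] [ 0.2 -0.1  0.1]
```

View pics/side3.png

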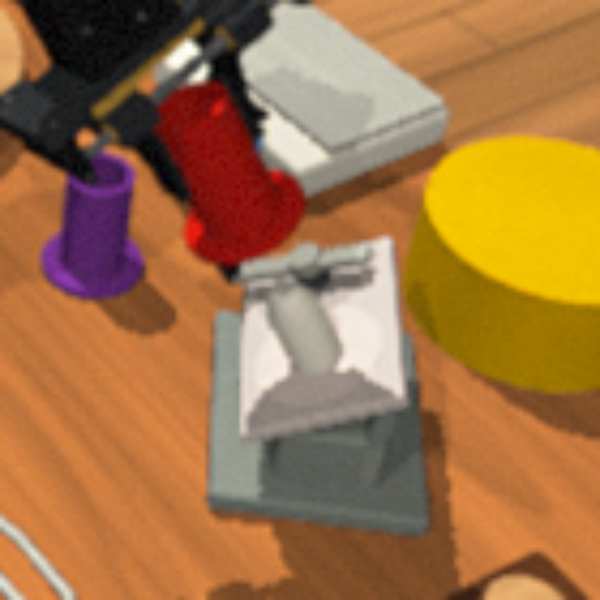

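The barrel, axis from (195,95) to (248,235), lines up with the spigot running from (285,300) to (320,355). I'll slide it on in short steps and watch the force.

```bash
python3 -m jog '[[[-1.5,-2.6,20,0.2,0,0,40],[-1.5,-2.6,40,0.2,0,0,40],[-1.6,-2.8,55,0.2,0,0,40],[-1.7,-2.8,62,0.2,0,0,40],[-1.7,-2.8,68,0.2,0,0,40],[-1.7,-2.8,74,0.2,0,0,40],[-1.7,-2.8,80,0.2,0,0,40],[-1.7,-2.8,80,0.2,0,0,40]]]' 30
python3 bar.py; python3 -c "
from h import *
for h in (.04,0): rel(press(0,0,h+.0485)+HT[:,0]*.001,HT)
s=ctrl.get_state();print(HT.T@s['ft_force'],HT.T@s['torque'])"
```

```text
time: 10.95
position: [0.5742, -0.2428, 0.1684]
tool_rot: [1.848, 1.858, 0.064]
ft_force: [-0.5, 0.9, -0.6]
grip_width: 0.576
grip_force: 30.0
side 772 [-0.0414 -0.038  -0.052 ] [0.0275 0.0371 0.0448]
 axis x0,slope(y=0) [-0.0012  0.0322]
   -0.02 107 [[-0.0277, -0.0247, -0.0198], [-0.0231, -0.0057, -0.0111], [0.0168, 0.0241, -0.0009]]
   0 104 [[-0.0277, -0.0274, 0.0004], [-0.0234, -0.01, 0.0097], [-0.0048, 0.0161, 0.0184]]
   0.02 86 [[-0.0274, -0.0269, 0.0201], [-0.0222, -0.012, 0.0272], [0.0023, 0.0182, 0.0348]]
top 99 [-0.0367 -0.0294 -0.0514] [0.0197 0.0259 0.0412]
 axis x0,slope(y=0) [ 0.0001 -0.0112]
11.05 [ 0.5742 -0.2428  0.1688] [-0.74 -0.09  0.94  2.08  0.48  0.69 -0.09] [-0.2  0.1 -2.3] 0.58 29.996549493745306
rel [ 2.  -0.1  2.1] [-0.  -0.1 -0.1]
rel [ 1.9 -0.1 42.1] [-0.  -0.1 -0.1]
[ 0.80100672 -1.07013684  1.89114655] [ 0.63023409  0.53929551 -0.07596559]
```

```bash
python3 -m jog '[[[1,0,4,0,0,0,40],[1,0,8,0,0,0,40],[1,0,12,0,0,0,40],[1,0,16,0,0,0,40],[1,0,20,0,0,0,40],[1,0,20,0,0,0,40]]]' 30
python3 -c "
from h import *
st();rel(press(0,0,.0485)+HT[:,0]*.001,HT)
s=ctrl.get_state();print(HT.T@s['ft_force'],HT.T@s['torque'])"
```

```text
time: 11.65
position: [0.5816, -0.2487, 0.1506]
tool_rot: [1.849, 1.857, 0.063]
ft_force: [0.1, 0.2, -0.7]
grip_width: 0.577
grip_force: 30.0
11.65 [ 0.5816 -0.2487  0.1506] [-0.74 -0.01  0.98  2.08  0.4   0.63 -0.02] [ 0.1  0.2 -0.7] 0.577 29.996495834924986
rel [ 1.2  0.4 21.5] [-0.1 -0.  -0.1]
[ 0.41316688 -0.1451389   0.55101791] [0.64692473 0.44359233 0.04796902]
```

```bash
python3 -m jog '[[[0.3,0.2,4,0,0,0,40],[0.3,0.2,8,0,0,0,40],[0.3,0.2,12,0,0,0,40],[0.3,0.2,16,0,0,0,40],[0.3,0.2,19,0,0,0,40],[0.3,0.2,19,0,0,0,40],[0.3,0.2,19,0,0,0,40]]]' 30
python3 -c "
from h import *
st();rel(press(0,0,.0485)+HT[:,0]*.001,HT)
s=ctrl.get_state();print(HT.T@s['ft_force'],HT.T@s['torque'])"
```

```text
time: 12.35
position: [0.5893, -0.2544, 0.1346]
tool_rot: [1.848, 1.857, 0.064]
ft_force: [0.3, -0.2, -1.3]
grip_width: 0.58
grip_force: 30.0
12.35 [ 0.5893 -0.2544  0.1346] [-0.71  0.06  0.99  2.08  0.3   0.57  0.05] [ 0.3 -0.2 -1.3] 0.58 29.996576117432028
rel [ 1.  -0.2  3. ] [-0.  -0.1 -0.1]
[ 0.22974304 -0.24149424  1.29390406] [ 0.61296338  0.46202604 -0.03242445]
```

Still no contact force. I'll press until it seats.

```bash
python3 -m jog '[[[0,0,2,0,0,0,40],[0,0,3,0,0,0,40],[0,0,4,0,0,0,40],[0,0,5,0,0,0,40],[0,0,5,0,0,0,40]]]' 30
python3 -c "
from h import *
st();rel(press(0,0,.0485)+HT[:,0]*.001,HT)
s=ctrl.get_state();print(HT.T@s['ft_force'],HT.T@s['torque'])"
```

```text
time: 12.85
position: [0.591, -0.2551, 0.1314]
tool_rot: [1.85, 1.859, 0.064]
ft_force: [-21.3, 12.0, 24.9]
grip_width: 0.579
grip_force: 30.0
12.85 [ 0.591  -0.2551  0.1314] [-0.71  0.07  0.99  2.08  0.27  0.56  0.08] [-21.3  12.   24.9] 0.579 29.99480654867039
rel [ 0.5 -0.5 -0.7] [-0.1 -0.2 -0.2]
[  1.99487378  -9.19491651 -33.60321751] [ 2.41504884  0.55284991 -0.10495599]
```

```bash
python3 -m jog '[[[0,0,0,0,0,0,40],[0,0,0,0,0,0,40],[0,0,-1,0,0,0,40],[0,0,-2,0,0,0,40],[0,0,-2,0,0,0,75],[0,0,-2,0,0,0,75],[0,0,-2,0,0,0,75],[0,0,-2,0,0,0,75],[0,0,-2,0,0,0,75]]]' 30
python3 -m jog '[[[0,0,-20,0,0,0,75],[0,0,-50,0,0,0,75],[0,0,-90,0,0,0,75],[0,0,-120,0,0,0,75],[0,0,-120,0,0,0,75]]]' 25
python3 - <<'E'
from h import *
st();rel(hand(1.38,.14),HT)
for n in("side","top"):
    im,W=cloud(n);i=im.astype(int);m=(i[...,0]>70)&(i[...,1]<45)&(i[...,2]<45)&np.isfinite(W[...,2])
    L=(W[m]-PO)@PR;L=L[np.hypot(L[:,0],L[:,1])<.06]
    t=L[(L[:,2]>.02)&(L[:,2]<.09)];f=L[L[:,2]<.02]
    print(n,len(L),L.min(0).round(3),L.max(0).round(3),"flange",np.percentile(f,[5,50,95],0).round(3).tolist())
    if n=="side":cv2.imwrite('pics/side4.png',cv2.resize(im[140:280,270:410,::-1],(600,600)))
E
```

```text
time: 13.75
position: [0.5906, -0.2552, 0.1321]
tool_rot: [1.848, 1.857, 0.064]
ft_force: [-0.3, -0.7, -0.6]
grip_width: 0.845
grip_force: 0.0
time: 14.25
position: [0.5463, -0.2155, 0.2405]
tool_rot: [1.844, 1.855, 0.075]
ft_force: [0.1, 0.1, 0.5]
grip_width: 0.864
grip_force: 0.0
14.25 [ 0.5463 -0.2155  0.2405] [-0.72 -0.3   0.77  2.06  0.63  0.93 -0.21] [0.1 0.1 0.5] 0.864 0.0
rel [99.9  9.3 32.6] [ 0.5 -0.2 -0.2]
side 763 [-0.047 -0.041  0.002] [0.037 0.031 0.298] flange [[-0.029, -0.037, 0.005], [0.011, -0.023, 0.007], [0.033, 0.013, 0.018]]
top 154 [-0.021 -0.036  0.005] [0.027 0.021 0.099] flange [[-0.013, -0.034, 0.007], [0.015, -0.026, 0.01], [0.025, 0.002, 0.019]]
```

View pics/side4.png

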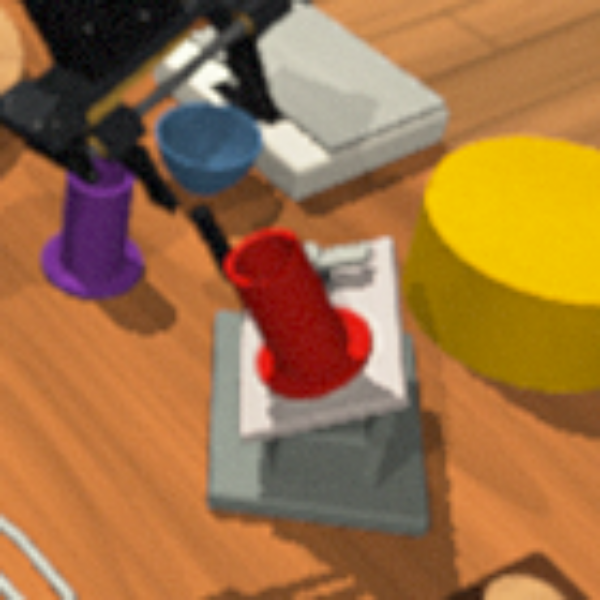

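The barrel sits flush on the plate: flange at (315,355), tube leaning along the spigot, handle free at (210,235). Next I'll return to the handle to close the keeper.

```bash
python3 -m jog '[[[50,5,0,0.3,0,0,70],[100,9.3,20,0.5,-0.2,-0.2,70],[100,9.3,32,0.5,-0.2,-0.2,70],[100,9.3,32,0.5,-0.2,-0.2,70],[100,9.3,32,0.5,-0.2,-0.2,70],[100,9.3,32,0.5,-0.2,-0.2,70]]]' 25
python3 -c "
from h import *
st();rel(hand(1.38,.048),HT)"
```

```text
time: 14.95
position: [0.5713, -0.1335, 0.1804]
tool_rot: [1.852, 1.859, 0.052]
ft_force: [0.0, 0.3, -0.4]
grip_width: 0.805
grip_force: 0.0
14.95 [ 0.5713 -0.1335  0.1804] [-0.77 -0.13  0.71  2.1   0.6   0.84 -0.39] [ 0.   0.3 -0.4] 0.805 0.0
rel [ 2.   4.7 88.6] [-0.5  0.2 -0.1]
```

```bash
python3 -m jog '[[[2,4.7,25,-0.5,0,0,70],[2,4.7,50,-0.5,0,0,70],[2,4.7,75,-0.5,0,0,70],[2,4.7,88,-0.5,0,0,70],[2,4.7,88,-0.5,0,0,70],[2,4.7,88,-0.5,0,0,5],[2,4.7,88,-0.5,0,0,5],[2,4.7,88,-0.5,0,0,5],[2,4.7,88,-0.5,0,0,5],[2,4.7,88,-0.5,0,0,5]]]' 25
python3 -m jog '[[[0,0,0,0,0,0,5],[0,0,0,0,0,0,5],[0,0,0,0,0,0,5],[0,0,0,0,0,0,5],[0,0,0,0,0,0,5]]]' 25
python3 -c "
from h import *
st();s=ctrl.get_state();L=PR.T@(s['position']-PO);q0=np.arctan2(-L[0],L[1]-.075);print(L,q0,np.hypot(L[0],L[1]-.075))
for q in np.linspace(1.38,-.05,10): print(round(q,2),(HT.T@(hand(q,0)-hand(1.38,0))*1000).round(1))"
```

```text
time: 15.95
position: [0.6092, -0.1577, 0.105]
tool_rot: [1.844, 1.858, 0.061]
ft_force: [-0.8, -0.2, -0.6]
grip_width: 0.438
grip_force: 0.0
time: 16.45
position: [0.6096, -0.158, 0.1049]
tool_rot: [1.843, 1.858, 0.061]
ft_force: [4.3, -0.9, -1.8]
grip_width: 0.177
grip_force: 25.0
16.45 [ 0.6096 -0.158   0.1049] [-0.73  0.11  0.8   2.1   0.43  0.58 -0.26] [ 4.3 -0.9 -1.8] 0.177 25.006843549199402
[-0.05452417  0.08729167  0.0487291 ] 1.3490676186333537 0.05589248424212322
1.38 [0. 0. 0.]
1.22 [4.9 7.2 0. ]
1.06 [ 8.7 15.1  0. ]
0.9 [11.1 23.5  0. ]
0.74 [12.2 32.1  0. ]
0.59 [11.9 40.9 -0. ]
0.43 [10.2 49.4  0. ]
0.27 [ 7.2 57.6  0. ]
0.11 [ 2.9 65.2  0. ]
-0.05 [-2.5 72.1 -0. ]
```

```bash
python3 -m jog '[[[5,7,0,0,0,0,5],[8.7,15,0,0,0,0,5],[11,23.5,0,0,0,0,5],[12.2,32,0,0,0,0,5],[12,41,0,0,0,0,5],[10.2,49.5,0,0,0,0,5],[7.2,57.5,0,0,0,0,5],[3,65,0,0,0,0,5],[-2,71,0,0,0,0,5],[-2,71,0,0,0,0,5]]]' 25
python3 -c "
from h import *
st();s=ctrl.get_state();L=PR.T@(s['position']-PO);print(L,np.arctan2(-L[0],L[1]-.075));print(PR.T@s['ft_force'])"
```

```text
time: 17.45
position: [0.6725, -0.1524, 0.1297]
tool_rot: [1.848, 1.862, 0.057]
ft_force: [-2.1, 3.6, -4.4]
grip_width: 0.177
grip_force: 25.0
17.45 [ 0.6725 -0.1524  0.1297] [-0.65  0.23  0.74  1.93  0.25  0.63 -0.12] [-2.1  3.6 -4.4] 0.177 24.99208301771432
[-0.00336399  0.13172346  0.04777999] 0.059235795654831315
[-5.56627153  1.45898008 -1.85330576]
```

```bash
python3 -m jog '[[[-1,1.5,0,0,0,0,5],[-2.5,3.5,0,0,0,0,5],[-4,5.5,0,0,0,0,5],[-4,5.5,0,0,0,0,5],[-4,5.5,0,0,0,0,5]]]' 25
python3 -c "
from h import *
st();s=ctrl.get_state();L=PR.T@(s['position']-PO);print(L,np.arctan2(-L[0],L[1]-.075));print(PR.T@s['ft_force'])"
```

```text
time: 17.95
position: [0.6754, -0.155, 0.1318]
tool_rot: [1.85, 1.865, 0.055]
ft_force: [-9.5, 8.2, -2.1]
grip_width: 0.175
grip_force: 25.0
17.95 [ 0.6754 -0.155   0.1318] [-0.63  0.24  0.74  1.92  0.24  0.64 -0.1 ] [-9.5  8.2 -2.1] 0.175 25.002732295542955
[0.00108697 0.13150616 0.04764404] -0.019234007246988163
[-11.89289689   0.26055508   4.48753296]
```

The resisting force is now 12 N against the 2 N needed to turn the keeper, so it is at its stop. I'll release, back off and check.

```bash
python3 -m jog '[[[0.5,-1,0,0,0,0,70],[0.5,-1,0,0,0,0,70],[0.5,-1,0,0,0,0,70],[0.5,-1,0,0,0,0,70],[0.5,-1,0,0,0,0,70],[0.5,-1,-25,0,0,0,70],[0.5,-1,-60,0,0,0,70],[0.5,-1,-100,0,0,0,70],[0.5,-1,-140,0,0,0,70],[0.5,-1,-140,0,0,0,70]]]' 25
python3 -m jog '[[[60,-100,-50,0,0,0,70],[60,-100,-50,0,0,0,70],[60,-100,-50,0,0,0,70],[60,-100,-50,0,0,0,70]]]' 25
python3 - <<'E'
from h import *
st()
im,W=cloud('top');im2,W2=cloud('side')
cv2.imwrite('pics/end.png',np.hstack([cv2.resize(x[...,::-1],(400,400)) for x in(im[80:220,230:370],im2[140:280,270:410])]))
for im,W in((im,W),(im2,W2)):
    L=(W-PO)@PR
    m=np.isfinite(L[...,2])&(im.max(-1)<60)&(L[...,2]>.05)&(L[...,2]<.085)&(abs(L[...,0])<.08)&(L[...,1]>.06)&(L[...,1]<.16)
    k=L[m];print(len(k),np.median(k,0),"q",np.arctan2(-np.median(k[:,0]),np.median(k[:,1])-.075))
    r=(im[...,0]>70)&(im[...,1]<45)&(im[...,2]<45)&(np.hypot(L[...,0],L[...,1])<.06)&(L[...,2]<.12)
    print("red",L[r].min(0).round(3),L[r].max(0).round(3))
E
```

```text
time: 18.95
position: [0.6265, -0.1107, 0.2622]
tool_rot: [1.841, 1.856, 0.073]
ft_force: [-0.0, -0.2, -0.2]
grip_width: 0.802
grip_force: 0.0
time: 19.35
position: [0.5142, -0.0447, 0.2393]
tool_rot: [1.84, 1.865, 0.056]
ft_force: [-0.1, 0.1, 0.4]
grip_width: 0.807
grip_force: 0.0
19.35 [ 0.5142 -0.0447  0.2393] [-0.79 -0.3   0.44  2.11  0.65  1.1  -0.58] [-0.1  0.1  0.4] 0.807 0.0
15 [0.00501992 0.12736423 0.07854966] q -0.09557336829187131
red [-0.023 -0.036  0.005] [0.024 0.026 0.098]
35 [0.00265594 0.12376593 0.06613508] q -0.054409211484045004
red [-0.035 -0.041  0.003] [0.037 0.03  0.096]
```

View pics/end.png

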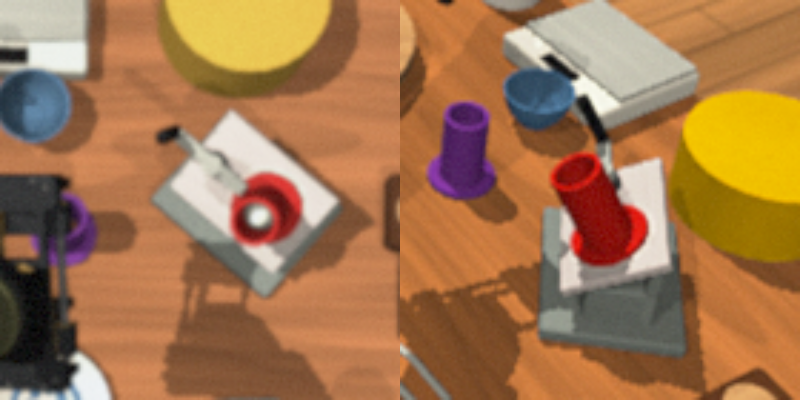

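Top view: the keeper bar runs from the handle at (168,133) to over the flange at (240,185). The barrel is seated, and the gripper is clear of everything.

```bash
python3 -m jog '[[[0,0,0,0,0,0,70],[0,0,0,0,0,0,70],[0,0,0,0,0,0,70]]]'; python3 -c "
from bench import ctrl
print(ctrl.close_job())"
```

```text
time: 19.75
position: [0.517, -0.0481, 0.2423]
tool_rot: [1.846, 1.857, 0.061]
ft_force: [0.0, 0.3, -0.2]
grip_width: 0.805
grip_force: 0.0
the job is handed in; nothing more can be done
None
```

I handed the job in at 19.75 s, with the barrel fully home on the spigot, the keeper swung closed over its flange and the gripper clear of everything. I saw nothing else disturbed, and the hand-in returned no verdict.

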